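# Load the analyser carrier with the septum-capped sample pots

## Task

Load the white four-well carrier for the analyser: stand each of the four sample pots whose cap has a black dot upright in the well of the same colour as its cap, setting it down gently and keeping it upright all the way. The two pots with plain caps do not belong: leave them standing where they are.

Things in the scene. Friction and masses are not known exactly. Their poses are not given: they have to be found in the camera images.
- pot_purple: loose upright round sample pot, purple screw cap with a BLACK dot (19 mm) in the middle of its top. Pale body 31 mm across; cap 35 mm across, 56 to 74 mm above the underside; height 74 mm; about 70 g. Stands on a pale grey mat (top 3 mm above the bench) among the other pots, centres at least 65 mm apart. Grip the cap from any side. Origin: centre of the underside, z up; yaw has no meaning.
- pot_yellow: loose upright round sample pot, yellow screw cap with a BLACK dot (19 mm) in the middle of its top. Pale body 31 mm across; cap 35 mm across, 56 to 74 mm above the underside; height 74 mm; about 70 g. Stands on a pale grey mat (top 3 mm above the bench) among the other pots, centres at least 65 mm apart. Grip the cap from any side. Origin: centre of the underside, z up; yaw has no meaning.
- pot_green: loose upright round sample pot, green screw cap with a BLACK dot (19 mm) in the middle of its top. Pale body 31 mm across; cap 35 mm across, 56 to 74 mm above the underside; height 74 mm; about 70 g. Stands on a pale grey mat (top 3 mm above the bench) among the other pots, centres at least 65 mm apart. Grip the cap from any side. Origin: centre of the underside, z up; yaw has no meaning.
- pot_blue: loose upright round sample pot, sky-blue screw cap with a BLACK dot (19 mm) in the middle of its top. Pale body 31 mm across; cap 35 mm across, 56 to 74 mm above the underside; height 74 mm; about 70 g. Stands on a pale grey mat (top 3 mm above the bench) among the other pots, centres at least 65 mm apart. Grip the cap from any side. Origin: centre of the underside, z up; yaw has no meaning.
- well_purple: purple square well, one of four (purple, yellow, green, sky-blue) set two by two, 72 mm apart, in any arrangement, in a low fixed white carrier (24 mm high). Inside 54 x 54 mm, open on top, walls 4 mm thick; rim 22 mm and inner floor 4 mm above its origin. Origin: centre of the well's underside, 6 mm above the bench; x and y along the walls, z up. Fixed.
- well_yellow: yellow square well, one of four (purple, yellow, green, sky-blue) set two by two, 72 mm apart, in any arrangement, in a low fixed white carrier (24 mm high). Inside 54 x 54 mm, open on top, walls 4 mm thick; rim 22 mm and inner floor 4 mm above its origin. Origin: centre of the well's underside, 6 mm above the bench; x and y along the walls, z up. Fixed.
- well_green: green square well, one of four (purple, yellow, green, sky-blue) set two by two, 72 mm apart, in any arrangement, in a low fixed white carrier (24 mm high). Inside 54 x 54 mm, open on top, walls 4 mm thick; rim 22 mm and inner floor 4 mm above its origin. Origin: centre of the well's underside, 6 mm above the bench; x and y along the walls, z up. Fixed.
- well_blue: sky-blue square well, one of four (purple, yellow, green, sky-blue) set two by two, 72 mm apart, in any arrangement, in a low fixed white carrier (24 mm high). Inside 54 x 54 mm, open on top, walls 4 mm thick; rim 22 mm and inner floor 4 mm above its origin. Origin: centre of the well's underside, 6 mm above the bench; x and y along the walls, z up. Fixed.
- plain_purple: look-alike that stays: same pot as pot_purple, same sizes, purple cap, but the cap top is plain with NO black dot. Loose, stands on the mat among the others. Origin: centre of its underside, z up.
- plain_yellow: look-alike that stays: same pot as pot_yellow, same sizes, yellow cap, but the cap top is plain with NO black dot. Loose, stands on the mat among the others. Origin: centre of its underside, z up.

How it is judged:
At the end, for the whole second after the job is handed in: Each black-dot pot stands in the well of its colour (centre within 18 mm of the well's, underside under 8 mm above the well's origin, tilt under 0.12 rad), released and at rest (under 0.02 m/s); both plain-capped pots stand upright (under 0.12 rad), within 15 mm of their start (horizontal distance between pot_purple and well_purple below 0.018 m and z of pot_purple in the frame of well_purple below 0.008 m and angle between each of pot_purple, pot_yellow, pot_green, pot_blue, plain_purple, plain_yellow's own z axis and vertical below 0.12 rad and linear speed of each of pot_purple, pot_yellow, pot_green, pot_blue below 0.02 m/s and contact force between each of pot_purple, pot_yellow, pot_green, pot_blue and the fingers below 0.1 N and horizontal distance between pot_yellow and well_yellow below 0.018 m and z of pot_yellow in the frame of well_yellow below 0.008 m and horizontal distance between pot_green and well_green below 0.018 m and z of pot_green in the frame of well_green below 0.008 m and horizontal distance between pot_blue and well_blue below 0.018 m and z of pot_blue in the frame of well_blue below 0.008 m and distance of each of plain_purple, plain_yellow from where it was at the start of the episode below 0.015 m); the robot touches nothing.
It fails at once if a look-alike pot is shifted by more than 15 mm or tipped (distance of any of plain_purple, plain_yellow from where it was at the start of the episode above 0.015 m or angle between any of plain_purple, plain_yellow's own z axis and vertical above 0.4 rad).
It fails at once if a sample pot is tipped by more than about 35 degrees (angle between any of pot_purple, pot_yellow, pot_green, pot_blue's own z axis and vertical above 0.6 rad).
It fails at once if a sample pot is dropped (falls faster than 0.75 m/s, about 30 mm of free fall, out of the fingers) ((linear speed of pot_purple above 0.75 m/s and contact force between pot_purple and the fingers below 0.05 N) or (linear speed of pot_yellow above 0.75 m/s and contact force between pot_yellow and the fingers below 0.05 N) or (linear speed of pot_green above 0.75 m/s and contact force between pot_green and the fingers below 0.05 N) or (linear speed of pot_blue above 0.75 m/s and contact force between pot_blue and the fingers below 0.05 N)).
It also fails if it takes over 96 s, if anything falls off the work surface, if the arm or the gripper's body presses on something with over 40 N, if the wrist force passes 120 N, or if a joint passes its speed limit or range.

## Robot

A 6-joint arm with a two-finger parallel gripper is mounted at the origin on the work surface. World frame = base frame: x ahead of the robot, y to its left, z up, the work surface at z = 0. Lengths are in m, angles in rad, forces in N, time in s.
With the tool pointing down it reaches from about 0.375 to 0.975 m from the base axis. Payload 3.8 kg.
Tool frame: the origin (TCP) lies on the mounting face of the last link; the fingertips stand 173 mm ahead of it and the grasp point (between the pads) lies 155 mm ahead of it (bot.hold_point_z is the distance from the TCP to the grasp point, in m); z points along the fingers, y is the line along which they close (so a half turn about z gives the same grasp; the last joint's range is limited). The gripper opens to 85 mm and grips with 20 to 120 N. Pads are 22 mm wide; open, the fingers measure 114 mm over their backs; the gripper's body (76 mm by 85 mm) begins 54 mm behind the grasp point. The pads swing forward as they close: fully open they stand 13 mm farther back than shut.
Start: joints at [1.162, 0.264, 1.604, -0, 1.274, -0.037], TCP at [0.245, 0.629, 0.405] pointing down, gripper open.
Joint ranges: [-2.63, 2.63], [-0.94, 2.18], [0.31, 2.57], [-1.31, 4.45], [0, 2.66], [-2.55, 2.55]. Speed limits (rad/s): [2.57, 2.57, 3.14, 3.14, 3.14, 3.14].

## Interface

Orientations are given as a rotation vector (axis times angle).
In Python, from workcell import bot, optics gives the robot as it stands.
- The arm moves only by the shell command python3 -m jog 'ROWS' [OPENING] [FORCE]. ROWS is JSON, a list of rows, each an object of numbers: "dx", "dy", "dz": the shift along the tool's x, y, z in mm; "ax", "ay", "az": the turn, a rotation vector about the tool's x, y, z in degrees. A call has 1 to 20 rows; each row shifts and turns the commanded pose from where the row before left it, along the tool's axes as they then stand; what a row does not reach is not made up. A row lasts 1/12 s, in which the tool goes at most 41.7 mm and 7.16 degrees, less where a joint would pass 70% of its speed; a pose out of reach is approached as far as the arm can. A call with a gripper value outside its range is refused whole. OPENING is the opening, from 0 (shut) to 1 (fully open), set as the call begins (- or left out, the last holds). The fingers move at their own pace and stop on an object; FORCE is the grip in N (left out, the last holds). Time passes only in rows, so rows that do not move let the fingers close. It gives the time, the measured TCP pose, the force, the opening and the grip force at its end, in the units of the state.
- bot.read_state(): the state, without advancing time (a new reading comes with each control period).
- optics.read_camera(name): name is "scene" or "top"; returns a dict with "img" (420x560x3 uint8, red, green, blue), "vertical_fov" (degrees; the focal length in pixels is half the picture's height over the tangent of half this angle, whatever the lens; pixels are square), "cx", "cy" (the principal point, pixels), "R" (3x3) and "t" (3): a world point X has camera coordinates R X + t. Camera axes: x right, y down, z forward; pixel columns grow to the right and rows downward; lengths in m; the calibration is good to about 2 mm. A picture is of the moment at which its call begins. There is no depth.
- bot.finish_job(): hands the job in; it is judged then, once.
The state is a dict: "time": time; "q": joint angles; "joint_vel": joint speeds; "joint_torque": joint torques, N m; "tool_pos": TCP position; "tcp_rot": TCP orientation; "wrist_force": force on the tool from outside, world axes, zero at the start; "torque": the same for the moment, N m; "width": opening from 0.0 (shut) to 1.0 (fully open); "grip_force": force on a finger pad.
Only numpy, scipy, OpenCV 4.12 (cv2) and the standard library are available. Lean on these libraries where they do the work, as an engineer would, in place of code of your own. Each camera call takes 0.05 s, during which the arm holds its last target. There are 200 camera calls.

## Working session

There is one attempt and no reset: what is moved stays moved. The work goes in short steps, Python scripts to look and compute and a shell command to move; the robot and the scene stay as the last step left them, time stands still between calls to the robot, and variables do not carry over. Pictures are saved under pics/ and viewed, at most 14 in all, crops included, and the job is handed in when it is done.

```bash
ls; mkdir -p pics; python3 - <<'E'
from workcell import bot, optics
import cv2,numpy as np
s=bot.read_state();print({k:np.round(v,3) for k,v in s.items()},bot.hold_point_z)
for n in("scene","top"):
    c=optics.read_camera(n);cv2.imwrite(f"pics/{n}0.png",c["img"][...,::-1]);np.save(f"{n}.npy",c,allow_pickle=True)
    print(n,c["vertical_fov"],c["cx"],c["cy"],np.round(c["R"],3).tolist(),np.round(c["t"],3),np.round(-np.array(c["R"]).T@c["t"],3))
E
```

```text
pics
{'time': np.float64(0.0), 'q': array([ 1.162,  0.265,  1.605, -0.   ,  1.274, -0.037]), 'joint_vel': array([-0.001, -0.001,  0.002,  0.   ,  0.001, -0.001]), 'joint_torque': array([-0.0000e+00, -5.1511e+01, -3.6731e+01, -0.0000e+00,  1.3000e-02,
        0.0000e+00]), 'tool_pos': array([0.245, 0.629, 0.403]), 'tcp_rot': array([-0.581, -3.087,  0.004]), 'wrist_force': array([0.934, 0.185, 0.292]), 'torque': array([ 0.017, -0.023, -0.007]), 'grip_force': np.float64(0.0), 'width': np.float64(1.001)} 0.1547
scene 52.256548638038275 277.74039478126394 213.84464202274688 [[-0.679, 0.734, -0.019], [0.5, 0.443, -0.745], [-0.538, -0.515, -0.667]] [ 0.378 -0.241  1.095] [0.966 0.394 0.558]
top 45.643717006556045 282.51320084650297 208.2712472433614 [[-0.03, -0.999, 0.013], [-0.999, 0.029, -0.041], [0.04, -0.014, -0.999]] [0.022 0.524 0.77 ] [0.493 0.018 0.791]
```

View pics/scene0.png

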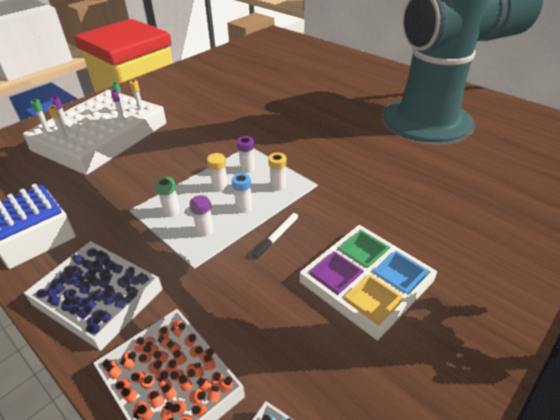

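View pics/top0.png

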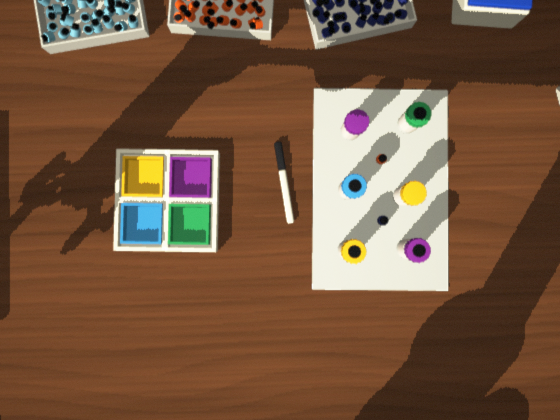

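The scene view shows dotted caps green (167,185), blue (241,181), purple (245,143) and yellow (277,158). The plain ones are purple (200,203) and yellow (216,160). The top view shows dotted green (418,114), blue (354,186), yellow (354,251) and purple (417,250), with plain purple (357,122) and plain yellow (413,193). The carrier wells are yellow (143,176), purple (191,177), blue (141,224) and green (190,224). Next I triangulate the dots and wells.

```bash
cat > h.py <<'E'
import cv2,numpy as np
HUE={'purple':(135,160),'yellow':(18,32),'green':(60,88),'blue':(95,112)}
def ray(c,p):
    f=210/np.tan(np.radians(c["vertical_fov"]/2));R=np.array(c["R"])
    d=R.T@np.array([(p[0]-c["cx"])/f,(p[1]-c["cy"])/f,1]);return -R.T@np.array(c["t"]),d/np.linalg.norm(d)
def plane(c,p,z):
    o,d=ray(c,p);return o+d*(z-o[2])/d[2]
def tri(c1,p1,c2,p2):
    (a,u),(b,v)=ray(c1,p1),ray(c2,p2)
    s=np.linalg.lstsq(np.c_[u,-v],b-a,rcond=None)[0]
    A,B=a+u*s[0],b+v*s[1];return (A+B)/2,np.linalg.norm(A-B)
def blobs(img,col,roi,mn=60):
    h=cv2.cvtColor(img,cv2.COLOR_RGB2HSV);lo,hi=HUE[col]
    m=cv2.inRange(h,(lo,90,50),(hi,255,255));k=np.zeros_like(m);x0,y0,x1,y1=roi;k[y0:y1,x0:x1]=255
    cs=cv2.findContours(m&k,cv2.RETR_EXTERNAL,cv2.CHAIN_APPROX_NONE)[0]
    return [c for c in cs if cv2.contourArea(c)>mn]
def dot(img,c):
    m=np.zeros(img.shape[:2],np.uint8);cv2.drawContours(m,[c],-1,255,-1)
    m&=cv2.inRange(img.max(2),0,70)
    M=cv2.moments(m,True);return (M['m00'],(M['m10']/max(M['m00'],1),M['m01']/max(M['m00'],1)))
def cen(c):
    M=cv2.moments(c);return np.array([M['m10'],M['m01']])/M['m00']
E
python3 - <<'E'
from h import *
cs={n:np.load(n+".npy",allow_pickle=True).item() for n in("scene","top")}
R={'scene':((130,120,310,240),(300,220,440,340)),'top':((312,88,450,292),(112,148,222,254))}
for col in HUE:
    r={}
    for n in cs:
        im=cs[n]["img"]
        for c in blobs(im,col,R[n][0]): 
            a,p=dot(im,c);print(col,n,cv2.contourArea(c),np.round(cen(c),1),'dot',a,np.round(p,1))
            if a>10:r[n]=p
        w=max(blobs(im,col,R[n][1]),key=cv2.contourArea);e=cen(cv2.convexHull(w))
        r['w'+n]=e
    print(col,'DOT',*tri(cs['scene'],r['scene'],cs['top'],r['top']),plane(cs['top'],r['top'],.077))
    print(col,'WELL',*tri(cs['scene'],r['wscene'],cs['top'],r['wtop']),plane(cs['top'],r['wtop'],.028))
E
```

```text
purple scene 167.5 [202.  202.9] dot 0.0 [0. 0.]
purple scene 202.5 [245.2 142.6] dot 17.0 [244.7 140. ]
purple top 453.5 [417.  249.7] dot 116.0 [418.8 250.1]
purple top 432.5 [356.2 121.6] dot 0.0 [0. 0.]
purple DOT [ 0.45588334 -0.18510862  0.07857318] 0.0005080623135975203 [ 0.45596828 -0.18575487  0.077     ]
purple WELL [0.57675825 0.14776792 0.0241328 ] 0.0005193256942973795 [0.57618162 0.14732119 0.028     ]
yellow scene 226.5 [277.2 160.5] dot 16.0 [276.9 156.9]
yellow scene 230.0 [215.7 161. ] dot 0.0 [0. 0.]
yellow top 471.5 [353.1 250.9] dot 99.0 [354.1 251.2]
yellow top 496.0 [413.  192.6] dot 0.0 [0. 0.]
yellow DOT [ 0.45715725 -0.09247732  0.0784458 ] 0.0006652767887159579 [ 0.45729829 -0.09295885  0.077     ]
yellow WELL [0.5802052  0.22138335 0.02254008] 0.00019511231132959508 [0.57963732 0.21985415 0.028     ]
green top 461.0 [417.8 114.2] dot 132.0 [419.6 112.6]Traceback (most recent call last):
  File "<stdin>", line 13, in <module>
KeyError: 'scene'
```

```bash
cat > m.py <<'E'
from h import *
import h
HUE['green']=(50,95)
cs={n:np.load(n+".npy",allow_pickle=True).item() for n in("scene","top")}
R={'scene':((130,120,310,240),(300,220,440,340)),'top':((312,88,450,292),(112,148,222,254))}
for col in ('green','blue'):
    r={}
    for n in cs:
        im=cs[n]["img"]
        for c in blobs(im,col,R[n][0],30): 
            a,p=dot(im,c);print(col,n,cv2.contourArea(c),np.round(cen(c),1),'dot',a,np.round(p,1))
            if a>10:r[n]=p
        r['w'+n]=cen(cv2.convexHull(max(blobs(im,col,R[n][1]),key=cv2.contourArea)))
    if 'scene' in r: print(col,'DOT',*tri(cs['scene'],r['scene'],cs['top'],r['top']))
    print(col, plane(cs['top'],r['top'],.078))
    print(col,'WELL',*tri(cs['scene'],r['wscene'],cs['top'],r['wtop']),plane(cs['top'],r['wtop'],.028))
print(plane(cs['top'],(357,122),.077),plane(cs['top'],(413,192.6),.077))
im=cs['scene']['img'];m=np.zeros(im.shape[:2],np.uint8)
m[172:192,155:180]=cv2.inRange(im.max(2),0,75)[172:192,155:180];cc=max(cv2.findContours(m,0,2)[0],key=cv2.contourArea)
print('green dark',cv2.contourArea(cc),cen(cc),tri(cs['scene'],cen(cc),cs['top'],(419.6,112.6)))
# inner walls: carrier outline in top
w=cv2.inRange(cv2.cvtColor(cs['top']['img'],cv2.COLOR_RGB2HSV),(0,0,150),(180,70,255));w[:, :100]=0;w[:,230:]=0
q=cv2.minAreaRect(np.vstack(cv2.findContours(w,0,2)[0]));print(q,plane(cs['top'],q[0],.03))
E
python3 m.py
```

```text
green scene 42.5 [171.4 184.4] dot 0.0 [0. 0.]
green top 461.0 [417.8 114.2] dot 132.0 [419.6 112.6]
green [ 0.65415986 -0.19473996  0.078     ]
green WELL [0.50371274 0.15100651 0.02513283] 0.0009550468594214591 [0.5039444  0.15011256 0.028     ]
blue scene 233.5 [241.2 181.3] dot 19.0 [240.7 177.9]
blue top 442.5 [353.7 185.6] dot 103.0 [354.6 185.1]
blue DOT [ 0.55158073 -0.09657198  0.07837815] 0.0007335100656946635
blue [ 0.5518602  -0.09691044  0.078     ]
blue WELL [0.50715068 0.22446479 0.02446333] 0.0010867095694130232 [0.50737535 0.22304025 0.028     ]
[ 0.64316106 -0.10373398  0.077     ] [ 0.53871485 -0.18077773  0.077     ]
green dark 31.5 [163.84656085 181.70899471] (array([ 0.65397803, -0.19443059,  0.07881048]), np.float64(0.00016454846749463313))
((160.85342407226562, 125.2721176147461), (258.2199401855469, 110.40553283691406), 86.11209106445312) [0.6560429  0.18931697 0.03      ]
```

Each point checks out: cap tops measure 78–79 mm (77 expected), well spacing 73 mm (72 expected), and all are within reach. I'll align the tool with the world axes and go above the yellow pot.

```bash
python3 -m jog '[{"az":-5.35,"dy":-15},{"az":-5.35,"dy":-25},{"az":-5.35,"dy":-30},{"az":-5.35,"dy":-30},{"dy":-35,"dx":-20},{"dy":-35,"dx":-20},{"dy":-35,"dx":-20},{"dy":-35,"dx":-20},{"dy":-35,"dx":-20},{"dy":-35,"dx":-20},{"dy":-35,"dx":-20},{"dy":-35},{"dy":-35},{"dy":-35},{"dy":-35},{"dy":-35},{"dy":-35},{"dy":-25},{"dy":-15},{}]' 0.8 30
```

```text
invalid input
```

```bash
python3 -m jog '[{"az":-5.35,"dy":-15},{"az":-5.35,"dy":-25},{"az":-5.35,"dy":-30},{"az":-5.35,"dy":-30},{"dy":-35,"dx":-20},{"dy":-35,"dx":-20},{"dy":-35,"dx":-20},{"dy":-35,"dx":-20},{"dy":-35,"dx":-20},{"dy":-35,"dx":-20},{"dy":-35,"dx":-20},{"dy":-35},{"dy":-35},{"dy":-35},{"dy":-35},{"dy":-35},{"dy":-35},{"dy":-25},{"dy":-15},{"dy":0}]' 0.8 30
```

```text
invalid input
```

```bash
python3 -m jog '[{"dx":0,"dy":0,"dz":0,"ax":0,"ay":0,"az":-5.35}]' 0.8 30; python3 -c "
from workcell import bot
print(bot.read_state()['time'])"; python3 -m jog --help | head -30
```

```text
time: 0.18
tool_pos: [0.2451, 0.6287, 0.4037]
tcp_rot: [-0.435, -3.111, 0.002]
wrist_force: [-0.3, 0.0, 0.6]
width: 0.886
grip_force: 0.0
0.1833invalid input: not JSON, or not a number
```

```bash
python3 -m jog '[{"dx":0,"dy":-15,"dz":0,"ax":0,"ay":0,"az":-5.3},{"dx":0,"dy":-25,"dz":0,"ax":0,"ay":0,"az":-5.3},{"dx":0,"dy":-35,"dz":0,"ax":0,"ay":0,"az":-5.3},{"dx":-20,"dy":-35,"dz":0,"ax":0,"ay":0,"az":0},{"dx":-20,"dy":-35,"dz":0,"ax":0,"ay":0,"az":0},{"dx":-20,"dy":-35,"dz":0,"ax":0,"ay":0,"az":0},{"dx":-20,"dy":-35,"dz":0,"ax":0,"ay":0,"az":0},{"dx":-20,"dy":-35,"dz":0,"ax":0,"ay":0,"az":0},{"dx":-20,"dy":-35,"dz":0,"ax":0,"ay":0,"az":0},{"dx":-20,"dy":-35,"dz":0,"ax":0,"ay":0,"az":0},{"dx":-20,"dy":-35,"dz":0,"ax":0,"ay":0,"az":0},{"dx":-20,"dy":-35,"dz":0,"ax":0,"ay":0,"az":0},{"dx":-20,"dy":-35,"dz":0,"ax":0,"ay":0,"az":0},{"dx":0,"dy":-35,"dz":0,"ax":0,"ay":0,"az":0},{"dx":0,"dy":-35,"dz":0,"ax":0,"ay":0,"az":0},{"dx":0,"dy":-35,"dz":0,"ax":0,"ay":0,"az":0},{"dx":0,"dy":-35,"dz":0,"ax":0,"ay":0,"az":0},{"dx":0,"dy":-35,"dz":0,"ax":0,"ay":0,"az":0},{"dx":0,"dy":-25,"dz":0,"ax":0,"ay":0,"az":0},{"dx":0,"dy":0,"dz":0,"ax":0,"ay":0,"az":0}]' 0.8 30
```

```text
time: 1.85
tool_pos: [0.4323, 0.0014, 0.4044]
tcp_rot: [-0.008, -3.141, 0.003]
wrist_force: [-0.3, -0.2, -0.5]
width: 0.802
grip_force: 0.0
```

```bash
python3 -m jog '[{"dx":-6,"dy":-24,"dz":0,"ax":0,"ay":0,"az":0},{"dx":-7,"dy":-26,"dz":20,"ax":0,"ay":0,"az":0},{"dx":-6,"dy":-26,"dz":30,"ax":0,"ay":0,"az":0},{"dx":-6,"dy":-18,"dz":30,"ax":0,"ay":0,"az":0},{"dx":0,"dy":0,"dz":30,"ax":0,"ay":0,"az":0},{"dx":0,"dy":0,"dz":20,"ax":0,"ay":0,"az":0},{"dx":0,"dy":0,"dz":10,"ax":0,"ay":0,"az":0},{"dx":0,"dy":0,"dz":0,"ax":0,"ay":0,"az":0},{"dx":0,"dy":0,"dz":0,"ax":0,"ay":0,"az":0}]'
python3 - <<'E'
from workcell import optics
import cv2
for n in("scene","top"):cv2.imwrite(f"pics/{n}1.png",optics.read_camera(n)["img"][...,::-1])
E
```

```text
time: 2.6
tool_pos: [0.4577, -0.0887, 0.2647]
tcp_rot: [-0.0, -3.141, -0.0]
wrist_force: [0.4, -1.1, 0.0]
width: 0.799
grip_force: 0.0
```

View pics/scene1.png

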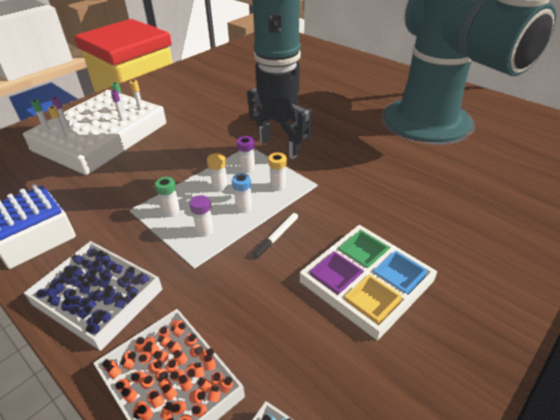

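The fingertips at (265,148) and (298,155) straddle the yellow cap (277,157), just above it. I'll descend and grip.

```bash
python3 -m jog '[{"dx":0,"dy":-4,"dz":0,"ax":0,"ay":0,"az":0},{"dx":0,"dy":0,"dz":10,"ax":0,"ay":0,"az":0},{"dx":0,"dy":0,"dz":12,"ax":0,"ay":0,"az":0},{"dx":0,"dy":0,"dz":12,"ax":0,"ay":0,"az":0},{"dx":0,"dy":0,"dz":10,"ax":0,"ay":0,"az":0},{"dx":0,"dy":0,"dz":3,"ax":0,"ay":0,"az":0},{"dx":0,"dy":0,"dz":0,"ax":0,"ay":0,"az":0}]' && python3 -m jog '[{"dx":0,"dy":0,"dz":0,"ax":0,"ay":0,"az":0},{"dx":0,"dy":0,"dz":0,"ax":0,"ay":0,"az":0},{"dx":0,"dy":0,"dz":0,"ax":0,"ay":0,"az":0},{"dx":0,"dy":0,"dz":0,"ax":0,"ay":0,"az":0},{"dx":0,"dy":0,"dz":0,"ax":0,"ay":0,"az":0},{"dx":0,"dy":0,"dz":0,"ax":0,"ay":0,"az":0},{"dx":0,"dy":0,"dz":0,"ax":0,"ay":0,"az":0},{"dx":0,"dy":0,"dz":0,"ax":0,"ay":0,"az":0}]' 0 30
```

```text
time: 3.28
tool_pos: [0.4571, -0.0931, 0.2167]
tcp_rot: [-0.002, -3.14, -0.001]
wrist_force: [-0.2, 0.3, -1.0]
width: 0.799
grip_force: 0.0
time: 3.95
tool_pos: [0.4582, -0.0933, 0.2185]
tcp_rot: [0.001, 3.14, -0.001]
wrist_force: [-0.3, 0.2, 5.0]
width: 0.401
grip_force: 30.1
```

```bash
python3 -m jog '[{"dx":0,"dy":0,"dz":-5,"ax":0,"ay":0,"az":0},{"dx":0,"dy":0,"dz":-10,"ax":0,"ay":0,"az":0},{"dx":0,"dy":0,"dz":-15,"ax":0,"ay":0,"az":0},{"dx":0,"dy":0,"dz":-20,"ax":0,"ay":0,"az":0},{"dx":0,"dy":0,"dz":-20,"ax":0,"ay":0,"az":0},{"dx":0,"dy":0,"dz":-20,"ax":0,"ay":0,"az":0},{"dx":0,"dy":0,"dz":-10,"ax":0,"ay":0,"az":0},{"dx":0,"dy":0,"dz":0,"ax":0,"ay":0,"az":0}]'
python3 - <<'E'
from workcell import optics
import cv2
for n in("scene","top"):cv2.imwrite(f"pics/{n}2.png",optics.read_camera(n)["img"][...,::-1])
E
```

```text
time: 4.62
tool_pos: [0.4587, -0.0934, 0.3207]
tcp_rot: [0.001, 3.136, -0.002]
wrist_force: [1.3, 0.6, -0.6]
width: 0.399
grip_force: 30.0
```

View pics/scene2.png

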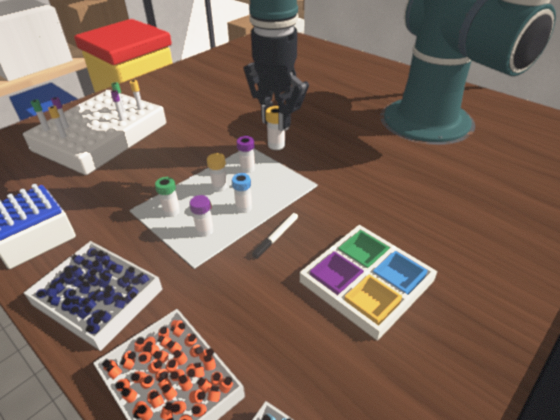

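The yellow pot hangs upright at (276,130) and the others are undisturbed. I'll carry it to the yellow well.

```bash
python3 -m jog '[{"dx":-4,"dy":10,"dz":0,"ax":0,"ay":0,"az":0},{"dx":-8,"dy":20,"dz":0,"ax":0,"ay":0,"az":0},{"dx":-11,"dy":28,"dz":0,"ax":0,"ay":0,"az":0},{"dx":-11,"dy":28,"dz":0,"ax":0,"ay":0,"az":0},{"dx":-11,"dy":28,"dz":0,"ax":0,"ay":0,"az":0},{"dx":-11,"dy":28,"dz":0,"ax":0,"ay":0,"az":0},{"dx":-11,"dy":28,"dz":0,"ax":0,"ay":0,"az":0},{"dx":-11,"dy":28,"dz":0,"ax":0,"ay":0,"az":0},{"dx":-11,"dy":28,"dz":0,"ax":0,"ay":0,"az":0},{"dx":-11,"dy":28,"dz":0,"ax":0,"ay":0,"az":0},{"dx":-11,"dy":28,"dz":0,"ax":0,"ay":0,"az":0},{"dx":-7,"dy":20,"dz":0,"ax":0,"ay":0,"az":0},{"dx":-4,"dy":12,"dz":0,"ax":0,"ay":0,"az":0},{"dx":0,"dy":0,"dz":10,"ax":0,"ay":0,"az":0},{"dx":0,"dy":0,"dz":15,"ax":0,"ay":0,"az":0},{"dx":0,"dy":0,"dz":15,"ax":0,"ay":0,"az":0},{"dx":0,"dy":0,"dz":10,"ax":0,"ay":0,"az":0},{"dx":0,"dy":0,"dz":0,"ax":0,"ay":0,"az":0},{"dx":0,"dy":0,"dz":0,"ax":0,"ay":0,"az":0}]'
python3 - <<'E'
from workcell import optics
import cv2
for n in("scene","top"):cv2.imwrite(f"pics/{n}3.png",optics.read_camera(n)["img"][...,::-1])
E
```

```text
time: 6.3
tool_pos: [0.5791, 0.2197, 0.266]
tcp_rot: [-0.003, -3.138, 0.002]
wrist_force: [0.3, -0.2, 0.6]
width: 0.401
grip_force: 30.1
```

View pics/scene3.png

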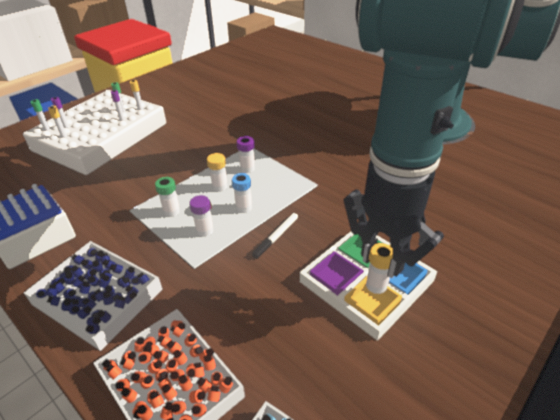

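The yellow pot is upright over the yellow well, with its underside at (376,291) and the well at (374,298). I'll lower it slowly and release.

```bash
python3 -m jog '[{"dx":0,"dy":0,"dz":8,"ax":0,"ay":0,"az":0},{"dx":0,"dy":0,"dz":10,"ax":0,"ay":0,"az":0},{"dx":0,"dy":0,"dz":10,"ax":0,"ay":0,"az":0},{"dx":0,"dy":0,"dz":6,"ax":0,"ay":0,"az":0},{"dx":0,"dy":0,"dz":3,"ax":0,"ay":0,"az":0},{"dx":0,"dy":0,"dz":2,"ax":0,"ay":0,"az":0},{"dx":0,"dy":0,"dz":1,"ax":0,"ay":0,"az":0},{"dx":0,"dy":0,"dz":0.5,"ax":0,"ay":0,"az":0},{"dx":0,"dy":0,"dz":0,"ax":0,"ay":0,"az":0},{"dx":0,"dy":0,"dz":0,"ax":0,"ay":0,"az":0}]'
```

```text
time: 7.23
tool_pos: [0.5801, 0.2208, 0.2276]
tcp_rot: [0.001, 3.141, 0.0]
wrist_force: [-1.1, 0.1, -1.1]
width: 0.4
grip_force: 30.1
```

```bash
python3 -m jog '[{"dx":0,"dy":0,"dz":1,"ax":0,"ay":0,"az":0},{"dx":0,"dy":0,"dz":1,"ax":0,"ay":0,"az":0},{"dx":0,"dy":0,"dz":0,"ax":0,"ay":0,"az":0},{"dx":0,"dy":0,"dz":0,"ax":0,"ay":0,"az":0}]'; python3 -m jog '[{"dx":0,"dy":0,"dz":1,"ax":0,"ay":0,"az":0},{"dx":0,"dy":0,"dz":0,"ax":0,"ay":0,"az":0},{"dx":0,"dy":0,"dz":0,"ax":0,"ay":0,"az":0}]'
```

```text
time: 7.57
tool_pos: [0.5801, 0.2208, 0.2256]
tcp_rot: [0.001, 3.141, 0.0]
wrist_force: [0.3, -0.2, 1.2]
width: 0.398
grip_force: 30.2
time: 7.82
tool_pos: [0.5804, 0.2208, 0.2256]
tcp_rot: [0.001, 3.14, 0.001]
wrist_force: [-2.4, -0.6, 5.9]
width: 0.4
grip_force: 30.6
```

Contact is 5.9 N, so the pot is seated. I'll release, rise, and go to the blue pot.

```bash
python3 -m jog '[{"dx":0,"dy":0,"dz":0,"ax":0,"ay":0,"az":0},{"dx":0,"dy":0,"dz":0,"ax":0,"ay":0,"az":0},{"dx":0,"dy":0,"dz":0,"ax":0,"ay":0,"az":0},{"dx":0,"dy":0,"dz":0,"ax":0,"ay":0,"az":0},{"dx":0,"dy":0,"dz":-10,"ax":0,"ay":0,"az":0},{"dx":0,"dy":0,"dz":-20,"ax":0,"ay":0,"az":0},{"dx":0,"dy":0,"dz":-30,"ax":0,"ay":0,"az":0},{"dx":0,"dy":0,"dz":-30,"ax":0,"ay":0,"az":0},{"dx":0,"dy":0,"dz":-10,"ax":0,"ay":0,"az":0},{"dx":0,"dy":0,"dz":0,"ax":0,"ay":0,"az":0}]' 0.7 30; python3 -m jog '[{"dx":2,"dy":-20,"dz":0,"ax":0,"ay":0,"az":0},{"dx":3,"dy":-35,"dz":0,"ax":0,"ay":0,"az":0},{"dx":3,"dy":-35,"dz":0,"ax":0,"ay":0,"az":0},{"dx":3,"dy":-35,"dz":0,"ax":0,"ay":0,"az":0},{"dx":3,"dy":-35,"dz":0,"ax":0,"ay":0,"az":0},{"dx":3,"dy":-35,"dz":0,"ax":0,"ay":0,"az":0},{"dx":3,"dy":-35,"dz":0,"ax":0,"ay":0,"az":0},{"dx":3,"dy":-35,"dz":0,"ax":0,"ay":0,"az":0},{"dx":3,"dy":-32,"dz":0,"ax":0,"ay":0,"az":0},{"dx":2,"dy":-20,"dz":0,"ax":0,"ay":0,"az":0},{"dx":0,"dy":0,"dz":10,"ax":0,"ay":0,"az":0},{"dx":0,"dy":0,"dz":25,"ax":0,"ay":0,"az":0},{"dx":0,"dy":0,"dz":20,"ax":0,"ay":0,"az":0},{"dx":0,"dy":0,"dz":0,"ax":0,"ay":0,"az":0},{"dx":0,"dy":0,"dz":0,"ax":0,"ay":0,"az":0}]'
python3 - <<'E'
from workcell import optics
import cv2,numpy as np
a,b=[optics.read_camera(n)["img"][...,::-1] for n in("scene","top")]
cv2.imwrite("pics/scene4.png",a)
E
```

```text
time: 8.65
tool_pos: [0.5815, 0.2213, 0.3291]
tcp_rot: [0.001, 3.134, 0.004]
wrist_force: [0.6, 0.1, 0.4]
width: 0.703
grip_force: 0.0
time: 9.9
tool_pos: [0.5502, -0.0954, 0.2664]
tcp_rot: [-0.001, -3.136, -0.002]
wrist_force: [0.5, -0.0, 0.9]
width: 0.702
grip_force: 0.0
```

View pics/scene4.png

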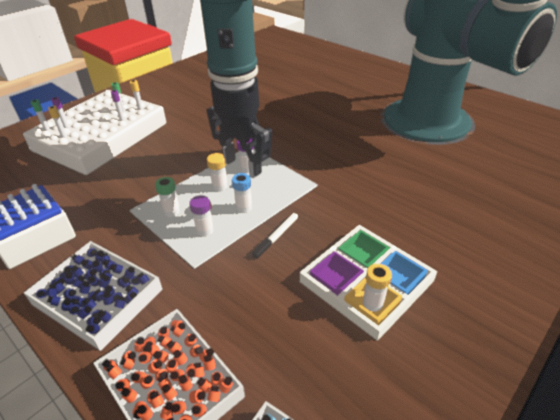

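The yellow pot stands upright in its well at (376,290). The gripper is over the blue cap (241,178). I'll descend, grip and lift.

```bash
python3 -m jog '[{"dx":-1,"dy":-1,"dz":5,"ax":0,"ay":0,"az":0},{"dx":0,"dy":0,"dz":12,"ax":0,"ay":0,"az":0},{"dx":0,"dy":0,"dz":15,"ax":0,"ay":0,"az":0},{"dx":0,"dy":0,"dz":11,"ax":0,"ay":0,"az":0},{"dx":0,"dy":0,"dz":5,"ax":0,"ay":0,"az":0},{"dx":0,"dy":0,"dz":0,"ax":0,"ay":0,"az":0},{"dx":0,"dy":0,"dz":0,"ax":0,"ay":0,"az":0}]' && python3 -m jog '[{"dx":0,"dy":0,"dz":0,"ax":0,"ay":0,"az":0},{"dx":0,"dy":0,"dz":0,"ax":0,"ay":0,"az":0},{"dx":0,"dy":0,"dz":0,"ax":0,"ay":0,"az":0},{"dx":0,"dy":0,"dz":0,"ax":0,"ay":0,"az":0},{"dx":0,"dy":0,"dz":0,"ax":0,"ay":0,"az":0},{"dx":0,"dy":0,"dz":0,"ax":0,"ay":0,"az":0},{"dx":0,"dy":0,"dz":0,"ax":0,"ay":0,"az":0}]' 0 30
```

```text
time: 10.58
tool_pos: [0.5525, -0.0972, 0.2208]
tcp_rot: [-0.001, -3.141, -0.0]
wrist_force: [0.6, -1.0, 0.6]
width: 0.7
grip_force: 0.0
time: 11.17
tool_pos: [0.5532, -0.0974, 0.2221]
tcp_rot: [0.001, 3.14, -0.001]
wrist_force: [0.2, 0.1, 4.7]
width: 0.395
grip_force: 30.2
```

```bash
python3 -m jog '[{"dx":0,"dy":0,"dz":-5,"ax":0,"ay":0,"az":0},{"dx":0,"dy":0,"dz":-15,"ax":0,"ay":0,"az":0},{"dx":0,"dy":0,"dz":-25,"ax":0,"ay":0,"az":0},{"dx":0,"dy":0,"dz":-25,"ax":0,"ay":0,"az":0},{"dx":0,"dy":0,"dz":-20,"ax":0,"ay":0,"az":0},{"dx":0,"dy":0,"dz":-10,"ax":0,"ay":0,"az":0},{"dx":2,"dy":10,"dz":0,"ax":0,"ay":0,"az":0},{"dx":3,"dy":21,"dz":0,"ax":0,"ay":0,"az":0},{"dx":4,"dy":29,"dz":0,"ax":0,"ay":0,"az":0},{"dx":4,"dy":29,"dz":0,"ax":0,"ay":0,"az":0},{"dx":4,"dy":29,"dz":0,"ax":0,"ay":0,"az":0},{"dx":5,"dy":29,"dz":0,"ax":0,"ay":0,"az":0},{"dx":4,"dy":29,"dz":0,"ax":0,"ay":0,"az":0},{"dx":4,"dy":29,"dz":0,"ax":0,"ay":0,"az":0},{"dx":4,"dy":29,"dz":0,"ax":0,"ay":0,"az":0},{"dx":4,"dy":29,"dz":0,"ax":0,"ay":0,"az":0},{"dx":4,"dy":27,"dz":0,"ax":0,"ay":0,"az":0},{"dx":2,"dy":20,"dz":0,"ax":0,"ay":0,"az":0},{"dx":2,"dy":11,"dz":0,"ax":0,"ay":0,"az":0},{"dx":0,"dy":0,"dz":0,"ax":0,"ay":0,"az":0}]'; python3 -m jog '[{"dx":0,"dy":0,"dz":10,"ax":0,"ay":0,"az":0},{"dx":0,"dy":0,"dz":15,"ax":0,"ay":0,"az":0},{"dx":0,"dy":0,"dz":15,"ax":0,"ay":0,"az":0},{"dx":0,"dy":0,"dz":10,"ax":0,"ay":0,"az":0},{"dx":0,"dy":0,"dz":0,"ax":0,"ay":0,"az":0},{"dx":0,"dy":0,"dz":0,"ax":0,"ay":0,"az":0}]'
python3 - <<'E'
from workcell import optics
import cv2,numpy as np
cv2.imwrite("pics/scene5.png",optics.read_camera("scene")["img"][...,::-1])
E
```

```text
time: 12.83
tool_pos: [0.5055, 0.2257, 0.3194]
tcp_rot: [0.003, -3.139, 0.001]
wrist_force: [-0.1, 0.3, -1.2]
width: 0.4
grip_force: 30.1
time: 13.33
tool_pos: [0.5066, 0.2227, 0.2699]
tcp_rot: [-0.003, -3.139, 0.002]
wrist_force: [-0.1, -0.4, -0.7]
width: 0.397
grip_force: 30.1
```

View pics/scene5.png

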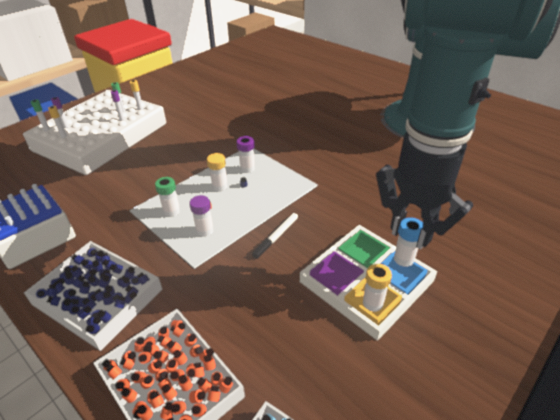

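The blue pot is upright over the blue well, underside at (404,264), with yellow in place. I'll lower it.

```bash
python3 -m jog '[{"dx":0,"dy":0,"dz":8,"ax":0,"ay":0,"az":0},{"dx":0,"dy":0,"dz":10,"ax":0,"ay":0,"az":0},{"dx":0,"dy":0,"dz":10,"ax":0,"ay":0,"az":0},{"dx":0,"dy":0,"dz":6,"ax":0,"ay":0,"az":0},{"dx":0,"dy":0,"dz":3,"ax":0,"ay":0,"az":0},{"dx":0,"dy":0,"dz":2,"ax":0,"ay":0,"az":0},{"dx":0,"dy":0,"dz":1,"ax":0,"ay":0,"az":0},{"dx":0,"dy":0,"dz":1,"ax":0,"ay":0,"az":0},{"dx":0,"dy":0,"dz":0,"ax":0,"ay":0,"az":0},{"dx":0,"dy":0,"dz":0,"ax":0,"ay":0,"az":0}]'; python3 -m jog '[{"dx":0,"dy":0,"dz":0.7,"ax":0,"ay":0,"az":0},{"dx":0,"dy":0,"dz":0,"ax":0,"ay":0,"az":0},{"dx":0,"dy":0,"dz":0,"ax":0,"ay":0,"az":0}]'
```

```text
time: 14.22
tool_pos: [0.5071, 0.2239, 0.2305]
tcp_rot: [0.001, 3.141, 0.0]
wrist_force: [0.3, -0.2, 0.2]
width: 0.399
grip_force: 30.1
time: 14.47
tool_pos: [0.5069, 0.2238, 0.2296]
tcp_rot: [0.001, 3.141, 0.0]
wrist_force: [-0.0, -0.6, 0.0]
width: 0.401
grip_force: 30.1
```

```bash
python3 -m jog '[{"dx":0,"dy":0,"dz":0.8,"ax":0,"ay":0,"az":0},{"dx":0,"dy":0,"dz":0,"ax":0,"ay":0,"az":0},{"dx":0,"dy":0,"dz":0,"ax":0,"ay":0,"az":0}]';  python3 -m jog '[{"dx":0,"dy":0,"dz":0.5,"ax":0,"ay":0,"az":0},{"dx":0,"dy":0,"dz":0,"ax":0,"ay":0,"az":0},{"dx":0,"dy":0,"dz":0,"ax":0,"ay":0,"az":0}]'
```

```text
time: 14.72
tool_pos: [0.5071, 0.2238, 0.2292]
tcp_rot: [0.001, 3.141, 0.0]
wrist_force: [0.2, -0.9, 2.1]
width: 0.399
grip_force: 30.3
time: 14.97
tool_pos: [0.5073, 0.2239, 0.2292]
tcp_rot: [0.001, 3.141, 0.0]
wrist_force: [-1.5, -0.6, 6.5]
width: 0.402
grip_force: 30.7
```

Seated. I'll release and go to the purple dotted pot.

```bash
python3 -m jog '[{"dx":0,"dy":0,"dz":0,"ax":0,"ay":0,"az":0},{"dx":0,"dy":0,"dz":0,"ax":0,"ay":0,"az":0},{"dx":0,"dy":0,"dz":0,"ax":0,"ay":0,"az":0},{"dx":0,"dy":0,"dz":0,"ax":0,"ay":0,"az":0},{"dx":0,"dy":0,"dz":-10,"ax":0,"ay":0,"az":0},{"dx":0,"dy":0,"dz":-20,"ax":0,"ay":0,"az":0},{"dx":0,"dy":0,"dz":-30,"ax":0,"ay":0,"az":0},{"dx":0,"dy":0,"dz":-30,"ax":0,"ay":0,"az":0},{"dx":0,"dy":0,"dz":-10,"ax":0,"ay":0,"az":0},{"dx":0,"dy":0,"dz":0,"ax":0,"ay":0,"az":0}]' 0.7 30; python3 -m jog '[{"dx":2,"dy":-20,"dz":0,"ax":0,"ay":0,"az":0},{"dx":4,"dy":-34,"dz":0,"ax":0,"ay":0,"az":0},{"dx":4,"dy":-34,"dz":0,"ax":0,"ay":0,"az":0},{"dx":4,"dy":-34,"dz":0,"ax":0,"ay":0,"az":0},{"dx":4,"dy":-34,"dz":0,"ax":0,"ay":0,"az":0},{"dx":4,"dy":-34,"dz":0,"ax":0,"ay":0,"az":0},{"dx":4,"dy":-34,"dz":0,"ax":0,"ay":0,"az":0},{"dx":4,"dy":-34,"dz":0,"ax":0,"ay":0,"az":0},{"dx":4,"dy":-34,"dz":0,"ax":0,"ay":0,"az":0},{"dx":4,"dy":-34,"dz":0,"ax":0,"ay":0,"az":0},{"dx":5,"dy":-34,"dz":0,"ax":0,"ay":0,"az":0},{"dx":5,"dy":-29,"dz":0,"ax":0,"ay":0,"az":0},{"dx":3,"dy":-20,"dz":0,"ax":0,"ay":0,"az":0},{"dx":0,"dy":0,"dz":10,"ax":0,"ay":0,"az":0},{"dx":0,"dy":0,"dz":25,"ax":0,"ay":0,"az":0},{"dx":0,"dy":0,"dz":20,"ax":0,"ay":0,"az":0},{"dx":0,"dy":0,"dz":0,"ax":0,"ay":0,"az":0},{"dx":0,"dy":0,"dz":0,"ax":0,"ay":0,"az":0}]'
python3 - <<'E'
from workcell import optics
import cv2,numpy as np
cv2.imwrite("pics/scene6.png",optics.read_camera("scene")["img"][...,::-1])
E
```

```text
time: 15.8
tool_pos: [0.5085, 0.2244, 0.3328]
tcp_rot: [0.001, 3.134, 0.005]
wrist_force: [-0.1, -0.5, 0.3]
width: 0.702
grip_force: 0.0
time: 17.3
tool_pos: [0.4542, -0.184, 0.2706]
tcp_rot: [-0.001, -3.136, -0.004]
wrist_force: [0.7, -0.5, 0.1]
width: 0.703
grip_force: 0.0
```

View pics/scene6.png

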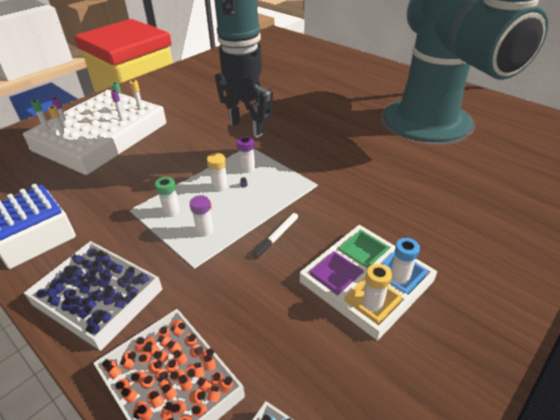

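Blue and yellow stand in their wells at (404,262) and (376,290). The gripper is over the dotted purple cap (245,142). I'll descend and grip.

```bash
python3 -m jog '[{"dx":0,"dy":0,"dz":6,"ax":0,"ay":0,"az":0},{"dx":0,"dy":0,"dz":14,"ax":0,"ay":0,"az":0},{"dx":0,"dy":0,"dz":15,"ax":0,"ay":0,"az":0},{"dx":0,"dy":0,"dz":12,"ax":0,"ay":0,"az":0},{"dx":0,"dy":0,"dz":5,"ax":0,"ay":0,"az":0},{"dx":0,"dy":0,"dz":0,"ax":0,"ay":0,"az":0},{"dx":0,"dy":0,"dz":0,"ax":0,"ay":0,"az":0}]' && python3 -m jog '[{"dx":0,"dy":0,"dz":0,"ax":0,"ay":0,"az":0},{"dx":0,"dy":0,"dz":0,"ax":0,"ay":0,"az":0},{"dx":0,"dy":0,"dz":0,"ax":0,"ay":0,"az":0},{"dx":0,"dy":0,"dz":0,"ax":0,"ay":0,"az":0},{"dx":0,"dy":0,"dz":0,"ax":0,"ay":0,"az":0},{"dx":0,"dy":0,"dz":0,"ax":0,"ay":0,"az":0},{"dx":0,"dy":0,"dz":0,"ax":0,"ay":0,"az":0}]' 0 30
```

```text
time: 17.93
tool_pos: [0.456, -0.1852, 0.2218]
tcp_rot: [0.001, 3.141, -0.001]
wrist_force: [0.2, -1.0, -0.5]
width: 0.702
grip_force: 0.0
time: 18.52
tool_pos: [0.4562, -0.1855, 0.2224]
tcp_rot: [0.002, 3.14, -0.001]
wrist_force: [-0.3, 0.4, 5.8]
width: 0.399
grip_force: 29.8
```

```bash
python3 -m jog '[{"dx":0,"dy":0,"dz":-5,"ax":0,"ay":0,"az":0},{"dx":0,"dy":0,"dz":-15,"ax":0,"ay":0,"az":0},{"dx":0,"dy":0,"dz":-25,"ax":0,"ay":0,"az":0},{"dx":0,"dy":0,"dz":-25,"ax":0,"ay":0,"az":0},{"dx":0,"dy":0,"dz":-20,"ax":0,"ay":0,"az":0},{"dx":0,"dy":0,"dz":-10,"ax":0,"ay":0,"az":0},{"dx":-4,"dy":10,"dz":0,"ax":0,"ay":0,"az":0},{"dx":-8,"dy":22,"dz":0,"ax":0,"ay":0,"az":0},{"dx":-11,"dy":30,"dz":0,"ax":0,"ay":0,"az":0},{"dx":-11,"dy":30,"dz":0,"ax":0,"ay":0,"az":0},{"dx":-11,"dy":30,"dz":0,"ax":0,"ay":0,"az":0},{"dx":-11,"dy":30,"dz":0,"ax":0,"ay":0,"az":0},{"dx":-11,"dy":30,"dz":0,"ax":0,"ay":0,"az":0},{"dx":-11,"dy":30,"dz":0,"ax":0,"ay":0,"az":0},{"dx":-11,"dy":30,"dz":0,"ax":0,"ay":0,"az":0},{"dx":-11,"dy":30,"dz":0,"ax":0,"ay":0,"az":0},{"dx":-11,"dy":29,"dz":0,"ax":0,"ay":0,"az":0},{"dx":-7,"dy":20,"dz":0,"ax":0,"ay":0,"az":0},{"dx":-3,"dy":12,"dz":0,"ax":0,"ay":0,"az":0},{"dx":0,"dy":0,"dz":0,"ax":0,"ay":0,"az":0}]'; python3 -m jog '[{"dx":0,"dy":0,"dz":10,"ax":0,"ay":0,"az":0},{"dx":0,"dy":0,"dz":15,"ax":0,"ay":0,"az":0},{"dx":0,"dy":0,"dz":15,"ax":0,"ay":0,"az":0},{"dx":0,"dy":0,"dz":10,"ax":0,"ay":0,"az":0},{"dx":0,"dy":0,"dz":0,"ax":0,"ay":0,"az":0},{"dx":0,"dy":0,"dz":0,"ax":0,"ay":0,"az":0}]'
python3 - <<'E'
from workcell import optics
import cv2,numpy as np
cv2.imwrite("pics/scene7.png",optics.read_camera("scene")["img"][...,::-1])
E
```

```text
time: 20.18
tool_pos: [0.5765, 0.1503, 0.3193]
tcp_rot: [0.003, -3.139, -0.0]
wrist_force: [-0.3, -0.8, -1.2]
width: 0.395
grip_force: 30.1
time: 20.68
tool_pos: [0.576, 0.1467, 0.2698]
tcp_rot: [-0.003, -3.139, 0.001]
wrist_force: [0.9, -0.5, -0.1]
width: 0.396
grip_force: 30.1
```

View pics/scene7.png

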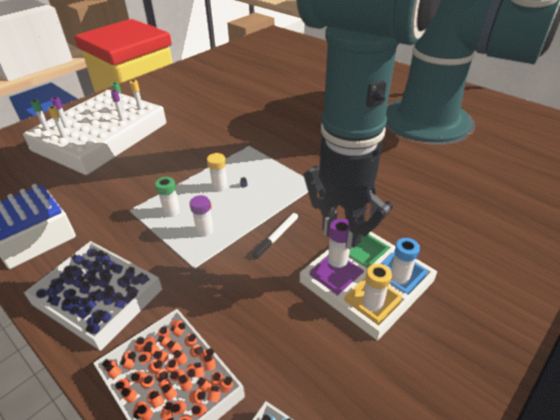

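The purple pot is upright over the purple well, underside at (337,264) before lowering, and clear of yellow. I'll lower it.

```bash
python3 -m jog '[{"dx":0,"dy":0,"dz":8,"ax":0,"ay":0,"az":0},{"dx":0,"dy":0,"dz":10,"ax":0,"ay":0,"az":0},{"dx":0,"dy":0,"dz":10,"ax":0,"ay":0,"az":0},{"dx":0,"dy":0,"dz":6,"ax":0,"ay":0,"az":0},{"dx":0,"dy":0,"dz":3,"ax":0,"ay":0,"az":0},{"dx":0,"dy":0,"dz":2,"ax":0,"ay":0,"az":0},{"dx":0,"dy":0,"dz":1,"ax":0,"ay":0,"az":0},{"dx":0,"dy":0,"dz":1,"ax":0,"ay":0,"az":0},{"dx":0,"dy":0,"dz":0,"ax":0,"ay":0,"az":0},{"dx":0,"dy":0,"dz":0,"ax":0,"ay":0,"az":0}]'; python3 -m jog '[{"dx":0,"dy":0,"dz":1,"ax":0,"ay":0,"az":0},{"dx":0,"dy":0,"dz":0,"ax":0,"ay":0,"az":0},{"dx":0,"dy":0,"dz":0,"ax":0,"ay":0,"az":0}]'
```

```text
time: 21.57
tool_pos: [0.5771, 0.1478, 0.2306]
tcp_rot: [0.001, 3.141, 0.0]
wrist_force: [1.1, 0.2, -0.7]
width: 0.4
grip_force: 30.1
time: 21.82
tool_pos: [0.577, 0.1478, 0.2295]
tcp_rot: [0.001, 3.141, 0.0]
wrist_force: [0.5, -0.4, 0.4]
width: 0.399
grip_force: 30.2
```

```bash
python3 -m jog '[{"dx":0,"dy":0,"dz":0.6,"ax":0,"ay":0,"az":0},{"dx":0,"dy":0,"dz":0,"ax":0,"ay":0,"az":0},{"dx":0,"dy":0,"dz":0,"ax":0,"ay":0,"az":0}]'
```

```text
time: 22.07
tool_pos: [0.5772, 0.1478, 0.2294]
tcp_rot: [0.001, 3.14, 0.0]
wrist_force: [-1.1, -1.3, 4.7]
width: 0.397
grip_force: 30.5
```

Seated. I'll release and go to the green pot.

```bash
python3 -m jog '[{"dx":0,"dy":0,"dz":0,"ax":0,"ay":0,"az":0},{"dx":0,"dy":0,"dz":0,"ax":0,"ay":0,"az":0},{"dx":0,"dy":0,"dz":0,"ax":0,"ay":0,"az":0},{"dx":0,"dy":0,"dz":0,"ax":0,"ay":0,"az":0},{"dx":0,"dy":0,"dz":-10,"ax":0,"ay":0,"az":0},{"dx":0,"dy":0,"dz":-20,"ax":0,"ay":0,"az":0},{"dx":0,"dy":0,"dz":-30,"ax":0,"ay":0,"az":0},{"dx":0,"dy":0,"dz":-30,"ax":0,"ay":0,"az":0},{"dx":0,"dy":0,"dz":-10,"ax":0,"ay":0,"az":0},{"dx":0,"dy":0,"dz":0,"ax":0,"ay":0,"az":0}]' 0.62 30; python3 -m jog '[{"dx":-5,"dy":-20,"dz":0,"ax":0,"ay":0,"az":0},{"dx":-8,"dy":-34,"dz":0,"ax":0,"ay":0,"az":0},{"dx":-8,"dy":-34,"dz":0,"ax":0,"ay":0,"az":0},{"dx":-8,"dy":-34,"dz":0,"ax":0,"ay":0,"az":0},{"dx":-8,"dy":-34,"dz":0,"ax":0,"ay":0,"az":0},{"dx":-7,"dy":-34,"dz":0,"ax":0,"ay":0,"az":0},{"dx":-7,"dy":-34,"dz":0,"ax":0,"ay":0,"az":0},{"dx":-8,"dy":-34,"dz":0,"ax":0,"ay":0,"az":0},{"dx":-7,"dy":-34,"dz":0,"ax":0,"ay":0,"az":0},{"dx":-7,"dy":-30,"dz":0,"ax":0,"ay":0,"az":0},{"dx":-4,"dy":-20,"dz":0,"ax":0,"ay":0,"az":0},{"dx":0,"dy":0,"dz":0,"ax":0,"ay":0,"az":0},{"dx":0,"dy":0,"dz":10,"ax":0,"ay":0,"az":0},{"dx":0,"dy":0,"dz":25,"ax":0,"ay":0,"az":0},{"dx":0,"dy":0,"dz":20,"ax":0,"ay":0,"az":0},{"dx":0,"dy":0,"dz":0,"ax":0,"ay":0,"az":0},{"dx":0,"dy":0,"dz":0,"ax":0,"ay":0,"az":0}]' 0.7
python3 - <<'E'
from workcell import optics
import cv2,numpy as np
cv2.imwrite("pics/scene8.png",optics.read_camera("scene")["img"][...,::-1])
E
```

```text
time: 22.9
tool_pos: [0.5784, 0.1481, 0.3334]
tcp_rot: [0.001, 3.133, 0.003]
wrist_force: [0.8, 0.8, 0.3]
width: 0.621
grip_force: 0.0
time: 24.32
tool_pos: [0.6521, -0.1926, 0.2703]
tcp_rot: [0.001, -3.136, -0.004]
wrist_force: [-1.2, -0.0, 0.9]
width: 0.698
grip_force: 0.0
```

View pics/scene8.png

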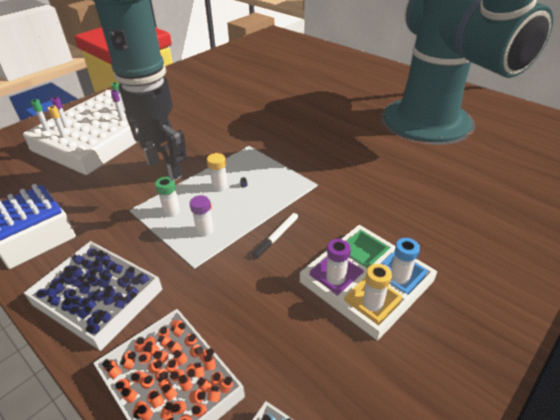

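Purple, blue and yellow stand upright in their wells. The gripper is over the green cap (166,185), clear of the plain pots. I'll descend and grip.

```bash
python3 -m jog '[{"dx":0,"dy":-1,"dz":6,"ax":0,"ay":0,"az":0},{"dx":0,"dy":0,"dz":14,"ax":0,"ay":0,"az":0},{"dx":0,"dy":0,"dz":15,"ax":0,"ay":0,"az":0},{"dx":0,"dy":0,"dz":12,"ax":0,"ay":0,"az":0},{"dx":0,"dy":0,"dz":5,"ax":0,"ay":0,"az":0},{"dx":0,"dy":0,"dz":0,"ax":0,"ay":0,"az":0},{"dx":0,"dy":0,"dz":0,"ax":0,"ay":0,"az":0}]' && python3 -m jog '[{"dx":0,"dy":0,"dz":0,"ax":0,"ay":0,"az":0},{"dx":0,"dy":0,"dz":0,"ax":0,"ay":0,"az":0},{"dx":0,"dy":0,"dz":0,"ax":0,"ay":0,"az":0},{"dx":0,"dy":0,"dz":0,"ax":0,"ay":0,"az":0},{"dx":0,"dy":0,"dz":0,"ax":0,"ay":0,"az":0},{"dx":0,"dy":0,"dz":0,"ax":0,"ay":0,"az":0},{"dx":0,"dy":0,"dz":0,"ax":0,"ay":0,"az":0}]' 0 30
```

```text
time: 24.95
tool_pos: [0.6532, -0.1953, 0.2205]
tcp_rot: [-0.002, -3.14, -0.001]
wrist_force: [0.7, -0.8, -0.0]
width: 0.698
grip_force: 0.0
time: 25.53
tool_pos: [0.654, -0.1956, 0.2226]
tcp_rot: [0.001, 3.14, -0.001]
wrist_force: [0.8, -0.4, 4.2]
width: 0.396
grip_force: 30.2
```

```bash
python3 -m jog '[{"dx":0,"dy":0,"dz":-5,"ax":0,"ay":0,"az":0},{"dx":0,"dy":0,"dz":-15,"ax":0,"ay":0,"az":0},{"dx":0,"dy":0,"dz":-25,"ax":0,"ay":0,"az":0},{"dx":0,"dy":0,"dz":-25,"ax":0,"ay":0,"az":0},{"dx":0,"dy":0,"dz":-20,"ax":0,"ay":0,"az":0},{"dx":0,"dy":0,"dz":-15,"ax":0,"ay":0,"az":0},{"dx":4,"dy":10,"dz":0,"ax":0,"ay":0,"az":0},{"dx":9,"dy":22,"dz":0,"ax":0,"ay":0,"az":0},{"dx":13,"dy":31,"dz":0,"ax":0,"ay":0,"az":0},{"dx":14,"dy":31,"dz":0,"ax":0,"ay":0,"az":0},{"dx":14,"dy":31,"dz":0,"ax":0,"ay":0,"az":0},{"dx":14,"dy":31,"dz":0,"ax":0,"ay":0,"az":0},{"dx":14,"dy":31,"dz":0,"ax":0,"ay":0,"az":0},{"dx":14,"dy":31,"dz":0,"ax":0,"ay":0,"az":0},{"dx":14,"dy":31,"dz":0,"ax":0,"ay":0,"az":0},{"dx":14,"dy":31,"dz":0,"ax":0,"ay":0,"az":0},{"dx":13,"dy":31,"dz":0,"ax":0,"ay":0,"az":0},{"dx":9,"dy":22,"dz":0,"ax":0,"ay":0,"az":0},{"dx":4,"dy":13,"dz":0,"ax":0,"ay":0,"az":0},{"dx":0,"dy":0,"dz":0,"ax":0,"ay":0,"az":0}]'; python3 -m jog '[{"dx":0,"dy":0,"dz":10,"ax":0,"ay":0,"az":0},{"dx":0,"dy":0,"dz":15,"ax":0,"ay":0,"az":0},{"dx":0,"dy":0,"dz":18,"ax":0,"ay":0,"az":0},{"dx":0,"dy":0,"dz":12,"ax":0,"ay":0,"az":0},{"dx":0,"dy":0,"dz":0,"ax":0,"ay":0,"az":0},{"dx":0,"dy":0,"dz":0,"ax":0,"ay":0,"az":0}]'
python3 - <<'E'
from workcell import optics
import cv2,numpy as np
cv2.imwrite("pics/scene9.png",optics.read_camera("scene")["img"][...,::-1])
E
```

```text
time: 27.2
tool_pos: [0.5015, 0.1533, 0.3256]
tcp_rot: [0.004, -3.139, -0.001]
wrist_force: [-0.7, -0.9, -0.9]
width: 0.4
grip_force: 30.1
time: 27.7
tool_pos: [0.5033, 0.15, 0.2701]
tcp_rot: [-0.003, -3.138, 0.001]
wrist_force: [-0.0, 0.1, -0.5]
width: 0.399
grip_force: 30.1
```

View pics/scene9.png

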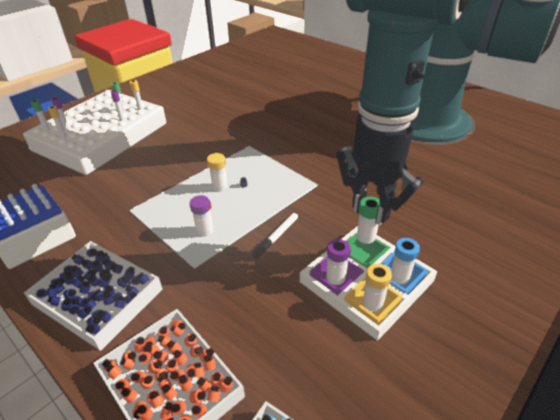

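The green pot is upright over the green well, underside at (366,241), and the others are in place. I'll lower it.

```bash
python3 -m jog '[{"dx":0,"dy":0,"dz":8,"ax":0,"ay":0,"az":0},{"dx":0,"dy":0,"dz":10,"ax":0,"ay":0,"az":0},{"dx":0,"dy":0,"dz":10,"ax":0,"ay":0,"az":0},{"dx":0,"dy":0,"dz":6,"ax":0,"ay":0,"az":0},{"dx":0,"dy":0,"dz":3,"ax":0,"ay":0,"az":0},{"dx":0,"dy":0,"dz":2,"ax":0,"ay":0,"az":0},{"dx":0,"dy":0,"dz":1,"ax":0,"ay":0,"az":0},{"dx":0,"dy":0,"dz":1,"ax":0,"ay":0,"az":0},{"dx":0,"dy":0,"dz":0,"ax":0,"ay":0,"az":0},{"dx":0,"dy":0,"dz":0,"ax":0,"ay":0,"az":0}]'; python3 -m jog '[{"dx":0,"dy":0,"dz":0.6,"ax":0,"ay":0,"az":0},{"dx":0,"dy":0,"dz":0,"ax":0,"ay":0,"az":0},{"dx":0,"dy":0,"dz":0,"ax":0,"ay":0,"az":0}]'
```

```text
time: 28.58
tool_pos: [0.504, 0.1509, 0.2309]
tcp_rot: [0.001, 3.141, 0.0]
wrist_force: [-0.1, 0.2, -0.9]
width: 0.399
grip_force: 30.1
time: 28.83
tool_pos: [0.5039, 0.1508, 0.2302]
tcp_rot: [0.001, 3.141, 0.0]
wrist_force: [0.9, -0.0, -0.9]
width: 0.397
grip_force: 30.1
```

```bash
python3 -m jog '[{"dx":0,"dy":0,"dz":0.6,"ax":0,"ay":0,"az":0},{"dx":0,"dy":0,"dz":0,"ax":0,"ay":0,"az":0},{"dx":0,"dy":0,"dz":0,"ax":0,"ay":0,"az":0}]'; python3 -m jog '[{"dx":0,"dy":0,"dz":0.6,"ax":0,"ay":0,"az":0},{"dx":0,"dy":0,"dz":0,"ax":0,"ay":0,"az":0},{"dx":0,"dy":0,"dz":0,"ax":0,"ay":0,"az":0}]'
```

```text
time: 29.08
tool_pos: [0.504, 0.1508, 0.2296]
tcp_rot: [0.001, 3.141, 0.0]
wrist_force: [0.3, -0.4, 0.1]
width: 0.398
grip_force: 30.2
time: 29.33
tool_pos: [0.5042, 0.1508, 0.2296]
tcp_rot: [0.001, 3.141, 0.0]
wrist_force: [0.4, -0.6, 4.9]
width: 0.4
grip_force: 30.6
```

Seated. I'll release, withdraw upwards and sideways, and check.

```bash
python3 -m jog '[{"dx":0,"dy":0,"dz":0,"ax":0,"ay":0,"az":0},{"dx":0,"dy":0,"dz":0,"ax":0,"ay":0,"az":0},{"dx":0,"dy":0,"dz":0,"ax":0,"ay":0,"az":0},{"dx":0,"dy":0,"dz":0,"ax":0,"ay":0,"az":0},{"dx":0,"dy":0,"dz":-10,"ax":0,"ay":0,"az":0},{"dx":0,"dy":0,"dz":-20,"ax":0,"ay":0,"az":0},{"dx":0,"dy":0,"dz":-30,"ax":0,"ay":0,"az":0},{"dx":0,"dy":0,"dz":-30,"ax":0,"ay":0,"az":0},{"dx":0,"dy":0,"dz":-30,"ax":0,"ay":0,"az":0},{"dx":0,"dy":20,"dz":-10,"ax":0,"ay":0,"az":0},{"dx":0,"dy":30,"dz":0,"ax":0,"ay":0,"az":0},{"dx":0,"dy":30,"dz":0,"ax":0,"ay":0,"az":0},{"dx":0,"dy":35,"dz":0,"ax":0,"ay":0,"az":0},{"dx":0,"dy":35,"dz":0,"ax":0,"ay":0,"az":0},{"dx":0,"dy":35,"dz":0,"ax":0,"ay":0,"az":0},{"dx":0,"dy":30,"dz":0,"ax":0,"ay":0,"az":0},{"dx":0,"dy":20,"dz":0,"ax":0,"ay":0,"az":0},{"dx":0,"dy":0,"dz":0,"ax":0,"ay":0,"az":0},{"dx":0,"dy":0,"dz":0,"ax":0,"ay":0,"az":0}]' 0.62 30
python3 - <<'E'
from workcell import optics
from h import *
HUE['green']=(50,95)
c=optics.read_camera("top");im=c["img"]
cv2.imwrite("pics/top10.png",im[...,::-1]);cv2.imwrite("pics/scene10.png",optics.read_camera("scene")["img"][...,::-1])
m=np.zeros(im.shape[:2],np.uint8);m[150:255,112:222]=cv2.inRange(im.max(2),0,70)[150:255,112:222]
for q in cv2.findContours(m,0,1)[0]:
    if cv2.contourArea(q)>40:print(cv2.contourArea(q),cen(q),plane(c,cen(q),.084))
for col in('purple','yellow'):print(col,[plane(c,cen(b),.077) for b in blobs(im,col,(312,88,450,292))])
E
```

```text
time: 30.92
tool_pos: [0.5037, 0.3868, 0.3591]
tcp_rot: [-0.002, 3.142, -0.001]
wrist_force: [0.2, -0.7, -0.3]
width: 0.619
grip_force: 0.0
97.0 [180.70790378 223.36941581] [0.50415821 0.15194252 0.084     ]
90.5 [128.97974217 223.6335175 ] [0.50592262 0.22466728 0.084     ]
67.0 [220.01492537 228.35820896] [0.49548711 0.09672474 0.084     ]
99.5 [182.36348409 171.8961474 ] [0.57703387 0.14805376 0.084     ]
86.0 [130.18992248 171.5872093 ] [0.57953658 0.22170666 0.084     ]
purple [array([ 0.64406929, -0.10266833,  0.077     ])]
yellow [array([ 0.53867122, -0.18078664,  0.077     ])]
```

View pics/top10.png

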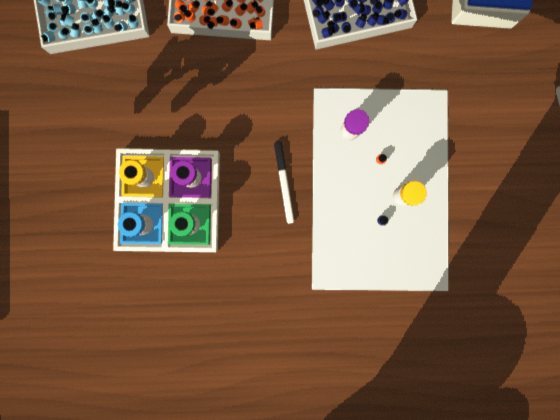

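View pics/scene10.png

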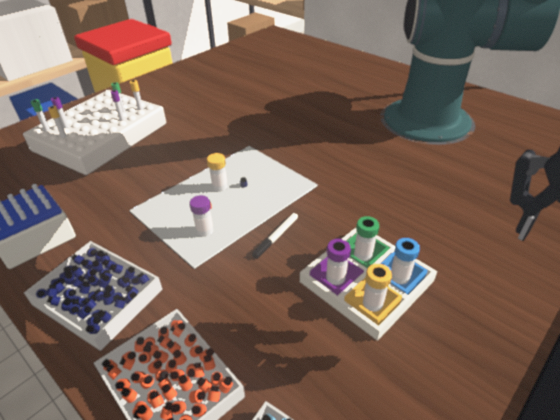

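All four pots stand centred in their wells: yellow (131,172), purple (182,172), blue (129,224) and green (181,223) in the top view. The plain pots have not moved. I'll hand the job in.

```bash
python3 -c "
from workcell import bot
print(bot.finish_job())"
```

```text
the job is handed in; nothing more can be done
None
```

I handed the job in at about 31 s of the 96 s allowed: all four dotted pots stand upright in their matching wells, within about 2 mm of centre by the top camera, and the two plain pots have not moved; the hand-in gave no verdict.

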